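Rake a carton out past a spring flap

ROBOT

A 6-joint arm with a two-finger parallel gripper is mounted at the origin on a cart in front of the work surface, level with it; the furniture and walls round the work are solid. World frame = base frame: x ahead of the robot, y to its left, z up, the work surface at z = 0. Lengths are in mm, angles in rad, forces in N, time in s.
With the tool pointing down it reaches from about 350 to 775 mm from the base axis. Payload 7.3 kg.
Tool frame: the origin (TCP) lies midway between the tips of the shut fingers; the grasp point (between the pads) lies 19 mm behind it; z points along the fingers, y is the line along which they close (so a half turn about z gives the same grasp; the last joint's range is limited). The gripper opens to 92 mm and grips with 3 to 60 N. Pads are 19 mm wide; open, the fingers measure 130 mm over their backs; the gripper's body (75 mm by 190 mm) begins 47 mm behind the grasp point.
Start: joints at [1.07, 0.342, 1.524, -0, 1.275, -0.146], TCP at [182.373, 492.326, 226.741] pointing down, gripper open.
Joint ranges: [-2.53, 2.53], [-0.77, 2.02], [0.04, 2.7], [-1, 4.14], [0.28, 2.66], [-3.11, 3.11]. Speed limits (rad/s): [2.57, 2.57, 3.14, 3.14, 3.14, 3.14].

INTERFACE

Orientations are given as [roll, pitch, yaw] about the fixed x, y, z axes, in that order (R = Rz(yaw) Ry(pitch) Rx(roll)).
In Python, from plant import bot gives the robot as it stands.
- The arm moves only by the tool jog_arm, never from a script. Its arguments are lists of equal length, an entry for each row: "dp": the shift along the tool's x, y, z in m, a list of three; "twist": the turn about the tool's z in degrees. A call has 1 to 10 rows; each row shifts and turns the commanded pose from where the row before left it, along the tool's axes as they then stand; what a row does not reach is not made up. A row lasts 1/8 s, in which the tool goes at most 62.5 mm and 10.7 degrees, less where a joint would pass 70% of its speed; a pose out of reach is approached as far as the arm can. A call is refused whole if a number of a shift passes 0.0625 or a number of a turn 10.7, either way. A call with a gripper value outside its range is refused whole. "jaw" is the finger opening in m, from 0 to 0.0918, set as the call begins (left out, the last holds). The fingers move at their own pace and stop on an object; the grip force is fixed at half the most. Time passes only in rows, so rows that do not move let the fingers close. It gives the time, the measured TCP pose, the force, the opening and the grip force at its end, in the units of the state.
- bot.get_obs(): the state, without advancing time (a new reading comes with each control period).
- bot.capture(name): name is "side" or "top"; returns the picture (480x640x3 uint8, blue, green, red); there is no depth.
- bot.camera_params(name): a dict with "fx", "fy", "cx", "cy" (pixels), "R" (3x3) and "t" (3): a world point X has camera coordinates R X + t. Camera axes: x right, y down, z forward; pixel columns grow to the right and rows downward; lengths in mm; the calibration is good to about 2 mm. A picture is of the moment at which its call begins. camera_params takes no time and is no camera call.
- bot.close_job(): hands the job in; it is judged then, once.
Trained networks look in the newest picture that a camera, given by its name, has taken for a name from the list of things; names that differ only in an ending like _2 or _b are one class to them, and where a whole thing is asked for, a point or a joint stands for the part that bears it (a point fixed in the world has none). Each returns a list of dicts, best first, with "confidence" (0 to 1); they miss things now and then, are a little off and sometimes report something else, mostly with a low value. They report only what shows in the picture. A call takes as long as a camera call.
- bot.find_in(camera, label): "bbox" ([centre column, centre row, width, height] in pixels, round what is visible of it).
- bot.masks_of(camera, label): "pixels" (480x640 bool, what is visible of it) and "bbox" ([centre column, centre row, width, height] in pixels, round what is visible of it).
The state is a dict: "time": time; "joint_positions": joint angles; "dq": joint speeds; "tau": joint torques, N m; "tool_pos": TCP position; "tcp_rot": TCP orientation; "contact_force": force on the tool from outside, world axes, zero at the start; "moment": the same for the moment, N m; "grip_width": finger opening in mm; "finger_force": force on a finger pad.
Only numpy, scipy, OpenCV 4.12 (cv2) and the standard library are available. Lean on these libraries where they do the work, as an engineer would, in place of code of your own. Each camera call takes 0.05 s, during which the arm holds its last target. There are 200 camera calls.

TASK

Swing aside the spring flap of the dispenser lane that holds the long carton, keep it held open while you reach down behind the carton, and rake the carton all the way out onto the apron in front without lifting it. Then take the carton from the apron and lay it flat in the shallow tray, on the same broad face it lay on. Leave the flat lens box in the other lane where it is; both flaps end shut.

Things in the scene. Friction and masses are not known exactly. Their poses are not given: they have to be found in the camera images.
- dispenser: fixed grey metal dispenser, two lanes along its x axis. Origin on the desk, mid-length of the lanes, between them; x from open front to rear, y to the left lane, z up. Floor 4 mm. Lanes x -67 to +67 mm (rear wall's inner face), y +16 to +74 (left), -16 to -74 mm (right); walls and the spine between the lanes 44 mm high. A clear flap lies over each lane. The carton is in either lane
- flap_left (a joint): angle of the left lane's flap, rad: 0 shut, grows as it swings level (about an upright pin at x = +85, y = +10 mm of the dispenser) outward, its front end to the left, off the lane; stop at 1.4. Clear plate 3 mm thick, top 48.5 mm above the desk, 150 mm long from the pin, 48 mm wide. Spring 0.09 to 0.17 N m: pushed at its inner edge it gives with 1 to 4 N; let go, it swings shut
- flap_right (a joint): the same for the flap over the right lane, mirrored: pin at y = -10 mm, its front end swings to the right
- flap_left_lip (a point): near the front end of the upright metal lip on the left flap's inner edge (half-way up; lip top 66 mm above the desk). The lip runs from here straight toward the pin, to 44 mm from it. The lips of the two flaps form a V, open to the front: at this point about 65 mm apart, so shut fingers fit between, just above the spine, to push one outward
- flap_right_lip (a point): the same point on the right flap's lip
- carton_center (a point): centre of the white-teal rigid carton, 66 x 48 x 32 mm, 60 g, lying on a 66 x 48 mm face, length along its lane. This point's z axis is its length (toward the dispenser's front at the start), y its 48 mm width, x its 32 mm height. Its rear end starts about 52 mm in front of the inner rear wall: room for shut fingers behind it
- lens_box: flat white lens box, 47 x 45 x 19 mm, in the other lane, origin under its middle; must stay there
- tray: fixed shallow open metal tray, 124 mm along its x, 100 mm along its y, origin on the desk under its centre; floor 3 mm thick, walls 3 mm thick, rim 10 mm above the desk
- apron (a point): middle of the flat open apron in front of both lanes: the floor goes on level, 4 mm above the desk, from x = -67 to -146 mm of the dispenser, 156 mm wide, and ends in a lip 10 mm above the desk. Same axes as the dispenser. The lanes are open to it at the front, but under a shut flap (underside 45 mm high) there is no room for fingers

How it is judged (in metres and radians):
On the way, in this order (a step that is already met when the one before it is completed fails the run):
1. the flap over the carton's lane is pushed open to more than 0.7 rad while the carton is still in the lane (x of carton_center in the frame of dispenser above -0.05 m and ((y of carton_center in the frame of dispenser above 0 m and value of joint flap_left above 0.7 rad) or (y of carton_center in the frame of dispenser below 0 m and value of joint flap_right above 0.7 rad))), for 0.1 s.
2. the carton has been slid out through the front and its centre lies on the apron (more than 18 mm in front of the lane's front end), not lifted (x of carton_center in the frame of dispenser between -0.16 and -0.085 m and z of carton_center in the frame of dispenser below 0.026 m), for 0.1 s.
At the end, for the whole second after the job is handed in: the carton lies at rest and flat on a broad face on the tray's floor, wholly inside the rim (centre within 40 mm of the tray's centre along its length and 35 mm across, centre 15 to 22.5 mm above the desk, its length within 0.1 rad of level), and both flaps are shut (below 0.06 rad) (x of carton_center in the frame of tray between -0.04 and 0.04 m and y of carton_center in the frame of tray between -0.035 and 0.035 m and height (world z) of carton_center between 0.015 and 0.0225 m and angle between carton_center's own z axis and vertical between 1.47 and 1.67 rad and linear speed of carton below 0.02 m/s and value of joint each of flap_left, flap_right below 0.06 rad); the robot touches nothing.
It fails at once if the lens box in the other lane is moved by more than 20 mm (distance of lens_box from where it was at the start of the episode above 0.02 m).
It fails at once if the carton is lifted out through the top of the lane (x of carton_center in the frame of dispenser between -0.05 and 0.08 m and y of carton_center in the frame of dispenser between -0.078 and 0.078 m and z of carton_center in the frame of dispenser above 0.04 m).
It also fails if it takes over 58 s, if anything falls off the work surface, if the arm or the gripper's body presses on something with over 40 N, if the wrist force passes 120 N, or if a joint passes its speed limit or range.

## Working session

There is one attempt and no reset: what is moved stays moved. The work goes in short steps, Python scripts to look and compute and a tool call to move; the robot and the scene stay as the last step left them, time stands still between calls to the robot, and variables do not carry over. Pictures are saved under pics/ and viewed, at most 10 in all, crops included, and the job is handed in when it is done.

Besides the shell and the picture viewer there is one more tool, called after "Call:" as a command line: name --pt "numbers of a row" for each row, then --argument value for the rest. jog_arm: Moves the arm, as the interface text tells. Its arguments: {"type":"object","properties":{"dp":{"type":"array"},"twist":{"type":"array"},"jaw":{"type":"number"}},"required":["dp","twist"]}

```bash
ls; mkdir -p pics; python3 - <<'E'
from plant import bot
import cv2,numpy as np
print(bot.get_obs())
for c in("top","side"):
    im=bot.capture(c); cv2.imwrite(f"pics/{c}0.png",im)
    p=bot.camera_params(c); print(c,p["fx"],p["cx"],p["cy"],np.round(p["R"],3).tolist(),np.round(p["t"]).tolist(), np.round(-np.array(p["R"]).T@np.array(p["t"])))
    for l in["dispenser","flap_left_lip","flap_right_lip","carton_center","lens_box","tray"]:
        print(l,[(np.round(d["bbox"]).tolist(),round(d["confidence"],2)) for d in bot.find_in(c,l)[:2]])
E
```

```text
pics
{'time': 0.0, 'joint_positions': array([ 1.06996593e+00,  3.42736320e-01,  1.52504369e+00, -2.33680592e-06,
        1.27538489e+00, -1.46017903e-01]), 'dq': array([ 0.00049466,  0.00084734, -0.00085096,  0.00018775, -0.00091341,
        0.00029038]), 'tau': array([-1.18357897e-03, -4.31240809e+01, -2.44220656e+01,  7.13118422e-02,
        5.60176594e-02, -8.52393305e-05]), 'tool_pos': array([182.17945669, 491.93418072, 226.02859593]), 'tcp_rot': array([-3.14003681e+00, -2.26550835e-04,  2.78678067e+00]), 'contact_force': array([-0.15920018, -0.03060258,  0.67397781]), 'moment': array([ 0.0024035 , -0.02091335,  0.03928348]), 'finger_force': 0.0, 'grip_width': 91.58724584627257}
top 583.9108562818642 320.3120878322578 237.70474177363195 [[0.033, -0.999, 0.002], [-0.975, -0.033, -0.218], [0.218, 0.005, -0.976]] [102.0, 583.0, 957.0] [ 357.  116. 1060.]
dispenser [([260.0, 260.0, 111.0, 156.0], 0.9), ([385.0, 279.0, 56.0, 72.0], 0.38)]
flap_left_lip [([245.0, 226.0, 59.0, 92.0], 0.87)]
flap_right_lip [([291.0, 239.0, 37.0, 93.0], 0.95)]
carton_center [([250.0, 251.0, 15.0, 38.0], 0.67)]
lens_box []
tray [([384.0, 279.0, 57.0, 73.0], 0.81)]
side 620.6536465433721 310.9782334170857 236.4752717527156 [[-0.972, -0.235, 0.01], [-0.143, 0.559, -0.816], [0.186, -0.795, -0.577]] [590.0, 57.0, 888.0] [417. 813. 553.]
dispenser [([318.0, 315.0, 219.0, 146.0], 0.61)]
flap_left_lip [([273.0, 299.0, 129.0, 77.0], 0.91)]
flap_right_lip [([301.0, 262.0, 124.0, 40.0], 0.83), ([365.0, 226.0, 91.0, 47.0], 0.29)]
carton_center [([295.0, 330.0, 60.0, 28.0], 0.4)]
lens_box [([302.0, 277.0, 37.0, 16.0], 0.55)]
tray [([364.0, 226.0, 87.0, 51.0], 0.97)]
```

```bash
python3 - <<'E'
import cv2
a=cv2.imread("pics/top0.png")[160:360,180:440]; b=cv2.imread("pics/side0.png")[180:400,180:440]
cv2.imwrite("pics/a.png",cv2.resize(a,(780,600),interpolation=cv2.INTER_CUBIC))
cv2.imwrite("pics/b.png",cv2.resize(b,None,fx=2.7,fy=2.7,interpolation=cv2.INTER_CUBIC))
E
```

```text
(no output)
```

View pics/a.png

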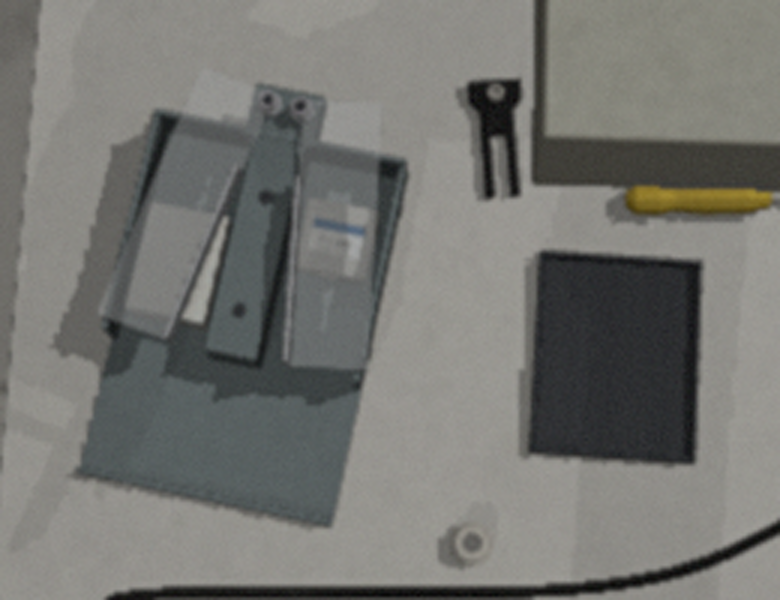

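View pics/b.png

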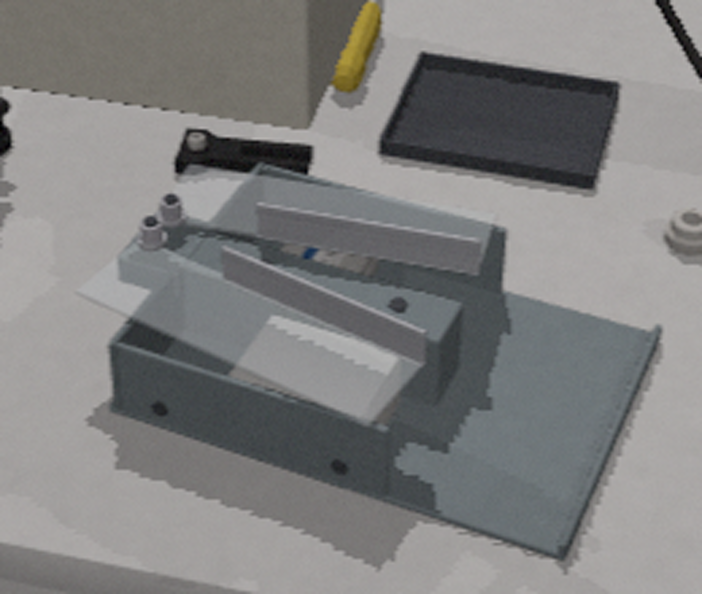

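The carton is in the left lane, with its teal-white edge seen at crop (205,270), and the lens box is in the right lane at crop (335,240). Next I fit the dispenser and tray poses to the corners I can see.

```bash
cat > h.py <<'E'
import numpy as np, cv2
from scipy.optimize import least_squares
from plant import bot
P={c:bot.camera_params(c) for c in("top","side")}
def proj(c,X):
    p=P[c]; q=np.array(p["R"])@np.array(X,float)+np.array(p["t"]).ravel()
    return np.array([p["fx"]*q[0]/q[2]+p["cx"],p["fy"]*q[1]/q[2]+p["cy"]])
def body(pose,X):
    x,y,w=pose; c,s=np.cos(w),np.sin(w)
    return np.array([x+c*X[0]-s*X[1],y+s*X[0]+c*X[1],X[2]])
def fit(obs,x0):
    f=lambda p:np.concatenate([proj(c,body(p,X))-uv for c,X,uv in obs])
    r=least_squares(f,x0,loss="soft_l1"); return r.x,np.round(r.fun.reshape(-1,2),1).tolist()
T=lambda u,v:(180+u/3,160+v/3)
S=lambda u,v:(180+u/2.7,180+v/2.7)
E
cat > fit0.py <<'E'
from h import *
d=[("top",(-146,78,10),T(80,475)),("top",(-146,-78,10),T(330,525)),("top",(70,77,44),T(157,112)),("top",(70,-77,44),T(405,160)),
("top",(-67,16,44),T(208,352)),("top",(-67,-16,44),T(262,363)),
("side",(-146,78,10),S(563,555)),("side",(-146,-78,10),S(658,330)),("side",(70,77,44),S(112,347)),("side",(70,-77,44),S(262,167)),("side",(-67,77,44),S(388,430))]
p,r=fit(d,[400,200,-.2]); print("disp",p.round(3),r)
t=[("top",(62,50,10),T(540,253)),("top",(62,-50,10),T(700,262)),("top",(-62,-50,10),T(694,462)),("top",(-62,50,10),T(530,452)),
("side",(62,50,10),S(383,150)),("side",(62,-50,10),S(422,55)),("side",(-62,-50,10),S(618,85)),("side",(-62,50,10),S(592,183))]
q,r=fit(t,[380,0,0]); print("tray",q.round(3),r)
E
python3 fit0.py
```

```text
disp [ 5.69851e+02  2.20273e+02 -1.73000e-01] [[-1.3, -1.6], [0.6, -0.3], [-0.6, 0.5], [-0.0, 1.3], [-2.3, 0.7], [-2.5, 0.7], [-0.6, -3.6], [-0.0, -2.8], [-0.4, -1.3], [-0.5, -1.6], [1.1, 0.5]]
tray [ 5.1813e+02  2.3580e+00 -3.3000e-02] [[-1.1, -0.4], [-0.1, 0.1], [-0.3, 1.1], [-1.4, 0.7], [-2.3, -3.4], [-1.4, -1.3], [0.7, -1.0], [0.8, -2.3]]
```

Call:
jog_arm --pt "0 0 0" --pt "-0.0475 -0.025 0" --pt "-0.0475 -0.025 0" --pt "-0.0475 -0.025 0" --pt "-0.0475 -0.025 0" --pt "-0.0475 -0.025 0" --pt "-0.0475 -0.025 0" --pt "-0.0475 -0.025 0" --pt "-0.0475 -0.025 0" --pt "0 0 0" --twist '[-10.4,0,0,0,0,0,0,0,0,0]' --jaw 0

```text
time: 1.95
tool_pos: [524.6, 227.2, 226.1]
tcp_rot: [-3.141, 0.0, 2.964]
contact_force: [-1.4, -0.0, 0.7]
grip_width: 0.7
finger_force: 0.0
```

Call:
jog_arm --pt "0 0 0.045" --pt "0 0 0.045" --pt "0 0 0.03" --pt "0 0 0" --pt "0 0 0" --twist '[0,0,0,0,0]'

```text
time: 2.58
tool_pos: [522.7, 230.5, 108.2]
tcp_rot: [3.141, 0.002, 2.969]
contact_force: [-0.7, 0.1, 0.1]
grip_width: 0.2
finger_force: 0.0
```

```bash
python3 - <<'E'
from h import *
o=bot.get_obs(); print(o["time"],o["tool_pos"],o["tcp_rot"])
for c in("top","side"): cv2.imwrite(f"pics/{c}1.png",bot.capture(c)); print(c,proj(c,o["tool_pos"]))
a=cv2.imread("pics/side1.png")[130:400,150:500]
cv2.imwrite("pics/c.png",cv2.resize(a,None,fx=2.2,fy=2.2,interpolation=cv2.INTER_CUBIC))
E
```

```text
2.575 [522.65442923 230.53672628 108.16684461] [3.14053015e+00 1.78701104e-03 2.96896399e+00]
top [253.23781571 262.93032442]
side [335.52102121 255.3650184 ]
```

View pics/c.png

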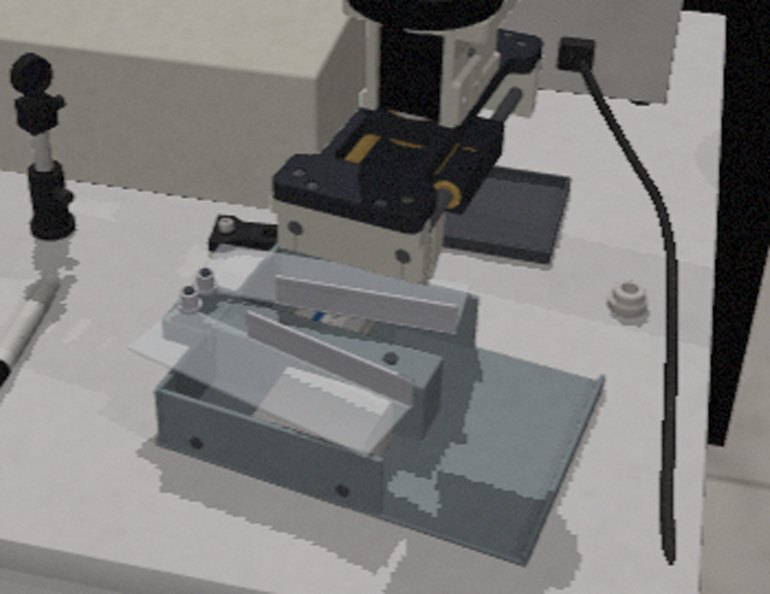

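```bash
python3 - <<'E'
from h import *
t=np.array([522.7,230.5,0]);w=-.173
ex=np.array([np.cos(w),np.sin(w),0]);ey=np.array([-np.sin(w),np.cos(w),0])
for z in(108,174,200):
  for dx,dy in((0,0),(10,19),(-10,19),(37,37),(-37,37),(37,95),(-37,95)):
    u=proj("side",t+dx*ex+dy*ey+[0,0,z]); print(z,dx,dy,((u-[150,130])*2.2).round())
a=cv2.imread("pics/side1.png")[140:300,240:400]
cv2.imwrite("pics/d.png",np.hstack([cv2.resize(a,(600,600),interpolation=cv2.INTER_CUBIC)]))
E
```

```text
108 0 0 [408. 276.]
108 10 19 [378. 291.]
108 -10 19 [412. 300.]
108 37 37 [317. 297.]
108 -37 37 [449. 333.]
108 37 95 [269. 362.]
108 -37 95 [407. 404.]
174 0 0 [412. 173.]
174 10 19 [380. 187.]
174 -10 19 [417. 197.]
174 37 37 [317. 193.]
174 -37 37 [455. 228.]
174 37 95 [265. 255.]
174 -37 95 [411. 295.]
200 0 0 [414. 130.]
200 10 19 [381. 144.]
200 -10 19 [419. 152.]
200 37 37 [316. 149.]
200 -37 37 [458. 183.]
200 37 95 [263. 210.]
200 -37 95 [413. 248.]
```

View pics/d.png

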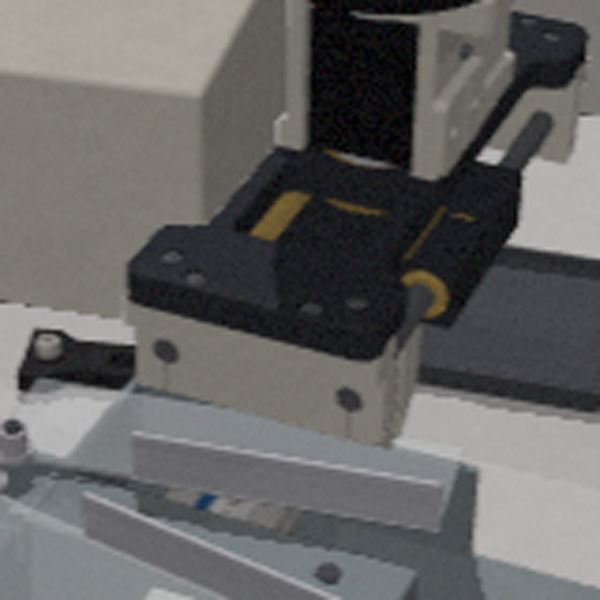

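Call:
jog_arm --pt "0 -0.002 0.02" --pt "0 0 0.02" --pt "0 0 0.015" --pt "0 0 0" --pt "0 0 0" --twist '[0,0,0,0,0]'

```text
time: 3.3
tool_pos: [522.5, 228.1, 52.6]
tcp_rot: [3.141, 0.001, 2.968]
contact_force: [-0.4, -0.8, 0.5]
grip_width: 0.1
finger_force: 0.0
```

Call:
jog_arm --pt "0 0.01 0" --pt "0 0.01 0" --pt "0 0.01 0" --pt "0 0.01 0" --pt "0 0 0" --twist '[0,0,0,0,0]'

```text
time: 3.92
tool_pos: [528.6, 268.1, 51.6]
tcp_rot: [3.142, -0.0, 2.969]
contact_force: [0.6, -1.1, 0.4]
grip_width: 0.4
finger_force: 0.4
```

Call:
jog_arm --pt "-0.01 0.006 -0.001" --pt "-0.015 0.006 0" --pt "-0.015 0 0" --pt "-0.015 0 0" --pt "-0.015 0 0" --pt "-0.01 0 0" --pt "-0.009 0 0" --pt "0 0 0" --pt "0 0 0" --twist '[0,0,0,0,0,0,0,0,0]'

```text
time: 5.05
tool_pos: [618.3, 263.4, 52.6]
tcp_rot: [-3.141, -0.0, 2.968]
contact_force: [-1.1, -3.6, -0.2]
grip_width: 0.7
finger_force: 1.0
```

```bash
python3 - <<'E'
from h import *
o=bot.get_obs(); print(o["time"],o["tool_pos"],o["contact_force"])
for c in("top","side"): cv2.imwrite(f"pics/{c}2.png",bot.capture(c))
a=cv2.imread("pics/side2.png")[150:400,150:460]; b=cv2.imread("pics/top2.png")[180:380,180:330]
cv2.imwrite("pics/e.png",np.hstack([cv2.resize(a,(496,400)),cv2.resize(b,(300,400))]))
D=(569.85,220.27,-.173)
d=o["tool_pos"]-[D[0],D[1],0];c,s=np.cos(D[2]),np.sin(D[2]);print(c*d[0]+s*d[1],-s*d[0]+c*d[1])
E
```

```text
5.05 [618.26264058 263.35965646  52.62024182] [-1.11476503 -3.60303029 -0.21388329]
40.27259287713994 50.78011937904684
```

View pics/e.png

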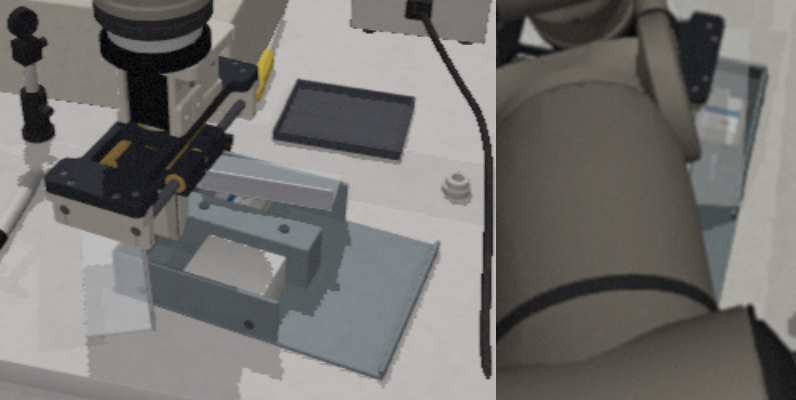

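The flap is held wide open (lip at about (150,270) in the picture). The gap behind the carton is clear, so I descend there.

Call:
jog_arm --pt "0 -0.004 0" --pt "0 0 0.01" --pt "0 0 0.01" --pt "0 0 0.01" --pt "0 0 0.008" --pt "0 0 0" --twist '[0,0,0,0,0,0]'

```text
time: 5.9
tool_pos: [617.1, 259.6, 13.4]
tcp_rot: [-3.141, -0.002, 2.968]
contact_force: [-2.6, -0.8, -2.0]
grip_width: 0.5
finger_force: 1.0
```

Call:
jog_arm --pt "0.008 0 0" --pt "0.01 0 0" --pt "0.01 0 0" --pt "0.01 0 0" --pt "0.01 0 0" --twist '[0,0,0,0,0]'

```text
time: 6.52
tool_pos: [570.1, 268.4, 15.1]
tcp_rot: [3.141, 0.001, 2.968]
contact_force: [1.4, -1.7, -0.1]
grip_width: 0.1
finger_force: 0.9
```

Call:
jog_arm --pt "0.01 -0.001 0" --pt "0.01 -0.001 0" --pt "0.01 -0.001 0" --pt "0.01 0 0" --pt "0.008 0 0" --pt "0 0 0" --twist '[0,0,0,0,0,0]'

```text
time: 7.28
tool_pos: [521.8, 273.6, 14.6]
tcp_rot: [-3.141, -0.001, 2.969]
contact_force: [-1.2, -0.6, 0.4]
grip_width: 0.1
finger_force: 0.4
```

```bash
python3 - <<'E'
from h import *
o=bot.get_obs(); print(o["time"],o["tool_pos"],o["contact_force"])
for c in("top","side"):
    cv2.imwrite(f"pics/{c}3.png",bot.capture(c))
    print(c,[(np.round(d["bbox"]).tolist(),round(d["confidence"],2)) for d in bot.find_in(c,"carton_center")[:2]])
a=cv2.imread("pics/side3.png")[200:400,200:460]
cv2.imwrite("pics/f.png",cv2.resize(a,(780,600),interpolation=cv2.INTER_CUBIC))
E
```

```text
7.275 [521.7757489  273.60168003  14.64812459] [-1.24379486 -0.57089389  0.44085686]
top [([277.0, 258.0, 75.0, 157.0], 0.62)]
side [([362.0, 347.0, 67.0, 61.0], 0.97)]
```

View pics/f.png

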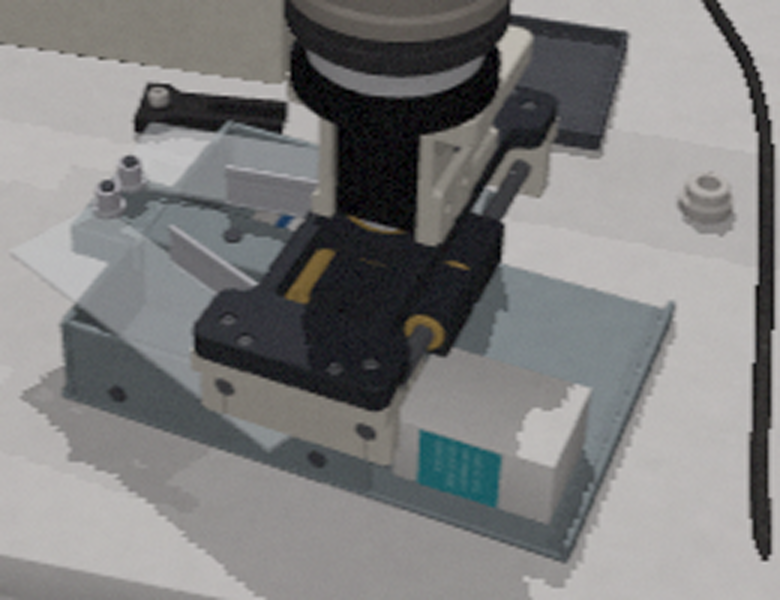

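```bash
cat >> h.py <<'E'
def unproj(c,uv,z):
    p=P[c]; R=np.array(p["R"]); t=np.array(p["t"]).ravel()
    d=R.T@np.array([(uv[0]-p["cx"])/p["fx"],(uv[1]-p["cy"])/p["fy"],1]); o=-R.T@t
    return o+d*(z-o[2])/d[2]
def todisp(X,D=(569.85,220.27,-.173)):
    c,s=np.cos(D[2]),np.sin(D[2]); d=np.array(X[:2])-D[:2]; return np.array([c*d[0]+s*d[1],-s*d[0]+c*d[1]]).round(1)
E
python3 - <<'E'
from h import *
F=lambda u,v:(200+u/3,200+v/3)
for n,uv,z in(("FL top",(548,467),36),("FR top",(592,388),36),("FL bot",(547,520),4),("apronL",(565,557),10),("apronR",(672,305),10)):
    X=unproj("side",F(*uv),z); print(n,X.round(),todisp(X))
E
```

```text
FL top [449. 308.  36.] [-133.8   66.1]
FR top [439. 262.  36.] [-136.5   18.1]
FL bot [448. 305.   4.] [-134.9   62.8]
apronL [438. 328.  10.] [-148.2   83. ]
apronR [412. 173.  10.] [-147.5  -73.9]
```

Call:
jog_arm --pt "-0.003 0 0" --pt "0 0 -0.02" --pt "0 0 -0.02" --pt "0 0 -0.03" --pt "0 0 -0.03" --pt "0.022 -0.001 0" --pt "0.023 0 0" --pt "0 0 0" --pt "0 0 0" --twist '[0,0,0,0,0,0,0,0,0]'

```text
time: 8.6
tool_pos: [482.2, 279.7, 115.0]
tcp_rot: [3.141, 0.001, 2.968]
contact_force: [1.0, 0.2, -0.3]
grip_width: 0.3
finger_force: 0.0
```

Call:
jog_arm --pt "0 0 0" --pt "0 0 0" --pt "0 0 0" --pt "0 0 0" --pt "0 0 0" --pt "0 0 0" --twist '[0,0,0,0,0,0]' --jaw 0.0918

```text
time: 9.35
tool_pos: [481.1, 279.6, 114.7]
tcp_rot: [3.142, 0.0, 2.968]
contact_force: [0.3, 0.7, 0.4]
grip_width: 55.9
finger_force: 0.0
```

```bash
python3 - <<'E'
from h import *
o=bot.get_obs(); print(o["time"],o["tool_pos"],todisp(o["tool_pos"]),o["contact_force"],o["grip_width"])
for c in("top","side"):
    cv2.imwrite(f"pics/{c}4.png",bot.capture(c))
a=cv2.imread("pics/side4.png")[180:400,180:440]
cv2.imwrite("pics/g.png",cv2.resize(a,(702,594),interpolation=cv2.INTER_CUBIC))
E
```

```text
9.35 [481.13712943 279.64014134 114.73717487] [-97.6  43.2] [0.25247807 0.65698035 0.43526953] 55.89822789520526
```

View pics/g.png

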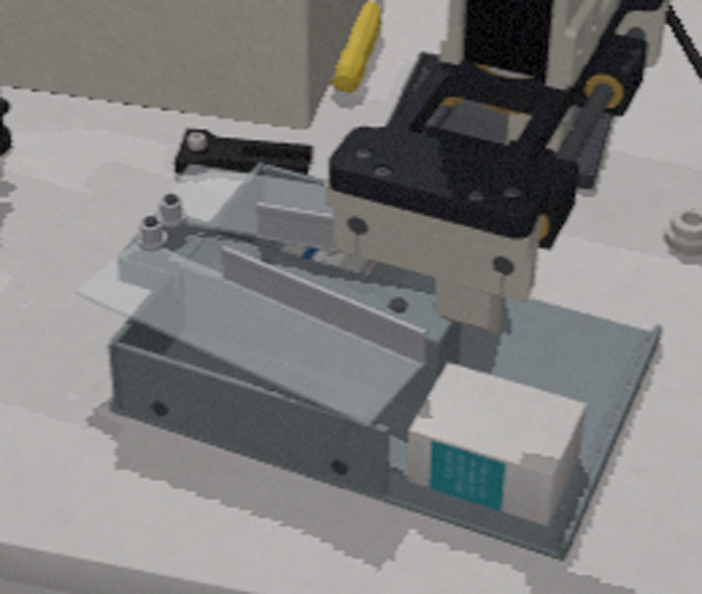

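```bash
python3 - <<'E'
from h import *
o=[("side",(33,24,36),S(412,432)),("side",(33,-24,36),S(447,362)),("side",(-33,-24,36),S(586,405)),("side",(-33,24,36),S(552,466)),("side",(-33,24,4),S(548,523))]
p,r=fit(o,[470,280,-.17]); print(p.round(3),todisp(p),r)
E
```

```text
[ 4.75274e+02  2.78406e+02 -1.58000e-01] [-103.2   41. ] [[-1.4, -0.9], [-0.3, -0.5], [0.1, -1.6], [0.9, 2.8], [0.2, 1.1]]
```

Call:
jog_arm --pt "0 0 0" --pt "0 0 0" --pt "0 0 0" --pt "0 0 0" --pt "0 0 0" --twist '[0,0,0,0,0]'

```text
time: 10.07
tool_pos: [481.2, 279.6, 114.7]
tcp_rot: [3.142, -0.0, 2.968]
contact_force: [-0.3, -0.1, 1.0]
grip_width: 92.0
finger_force: 0.0
```

Call:
jog_arm --pt "0.005 -0.002 0" --pt "0 0 0.03" --pt "0 0 0.03" --pt "0 0 0.02" --pt "0 0 0.02" --pt "0 0 0" --twist '[0,0,0,0,0,0]'

```text
time: 10.82
tool_pos: [474.6, 278.0, 13.5]
tcp_rot: [-3.14, -0.003, 2.968]
contact_force: [-0.7, -0.1, -0.0]
grip_width: 91.7
finger_force: 0.0
```

Call:
jog_arm --pt "0 0 0" --pt "0 0 0" --pt "0 0 0" --pt "0 0 0" --pt "0 0 0" --pt "0 0 0" --pt "0 0 0" --pt "0 0 0" --twist '[0,0,0,0,0,0,0,0]' --jaw 0.035

```text
time: 11.82
tool_pos: [476.0, 278.6, 14.9]
tcp_rot: [3.141, 0.0, 2.968]
contact_force: [-0.2, -0.0, 3.5]
grip_width: 47.8
finger_force: 30.0
```

Call:
jog_arm --pt "0 0 -0.02" --pt "0 0 -0.03" --pt "0 0 -0.04" --pt "0 0 0" --pt "-0.01 -0.035 0" --pt "-0.01 -0.035 0" --pt "-0.01 -0.035 0" --pt "-0.01 -0.035 0" --twist '[0,0,0,0,0,0,0,0]'

```text
time: 12.82
tool_pos: [490.4, 132.5, 103.5]
tcp_rot: [-3.141, -0.002, 2.968]
contact_force: [-0.5, -0.5, -0.3]
grip_width: 47.8
finger_force: 30.0
```

Call:
jog_arm --pt "-0.012 -0.035 0" --pt "-0.012 -0.035 0" --pt "-0.012 -0.035 0" --pt "-0.013 -0.02 0" --pt "0 0 0" --pt "0 0 0" --pt "0 0 0" --pt "0 0 0" --twist '[0,0,0,0,0,-4,-4,0]'

```text
time: 13.82
tool_pos: [517.1, 3.1, 104.0]
tcp_rot: [3.141, -0.002, 3.108]
contact_force: [0.3, -0.1, -0.3]
grip_width: 47.6
finger_force: 30.0
```

```bash
python3 - <<'E'
from h import *
o=bot.get_obs(); print(o["time"],o["tool_pos"],o["tcp_rot"],o["grip_width"])
for c in("top","side"):
    cv2.imwrite(f"pics/{c}5.png",bot.capture(c))
a=cv2.imread("pics/side5.png")[120:400,200:540]
cv2.imwrite("pics/i.png",cv2.resize(a,(680,560),interpolation=cv2.INTER_CUBIC))
E
```

```text
13.825 [517.11941677   3.13679598 104.01988827] [ 3.14112406e+00 -1.54951925e-03  3.10818537e+00] 47.63792966309512
```

View pics/i.png

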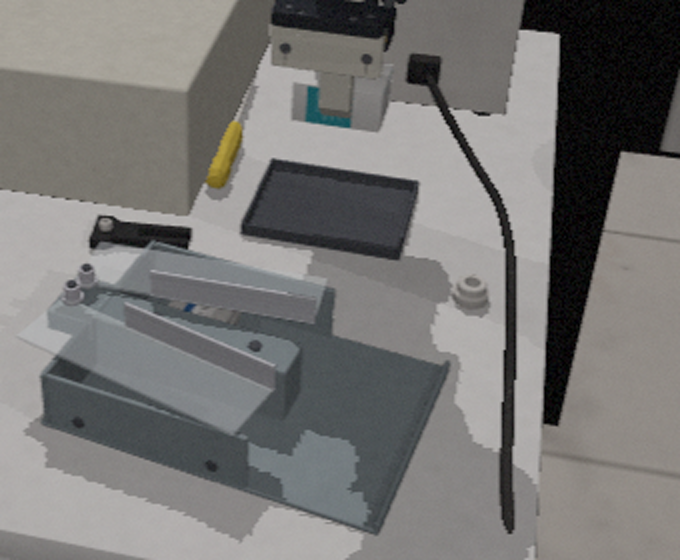

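The carton is held level above the tray (carton at about (340,100), tray at about (330,208)), and both flaps are shut. Lowering it now.

Call:
jog_arm --pt "0 0 0.03" --pt "0 0 0.025" --pt "0 0 0.02" --pt "0 0 0.01" --pt "0 0 0.004" --pt "0 0 0.001" --pt "0 0 0" --twist '[0,0,0,0,0,0,0]'

```text
time: 14.8
tool_pos: [518.3, 2.1, 15.3]
tcp_rot: [-3.142, 0.001, 3.108]
contact_force: [-0.2, 0.5, -0.7]
grip_width: 47.8
finger_force: 30.0
```

Call:
jog_arm --pt "0 0 0" --pt "0 0 0" --pt "0 0 0" --pt "0 0 0" --twist '[0,0,0,0]' --jaw 0.065

```text
time: 15.3
tool_pos: [517.9, 2.2, 14.8]
tcp_rot: [3.142, 0.0, 3.108]
contact_force: [0.9, 0.0, -0.2]
grip_width: 65.1
finger_force: 0.0
```

Call:
jog_arm --pt "0 0 -0.01" --pt "0 0 -0.02" --pt "0 0 -0.04" --pt "0 0 -0.05" --pt "0 0 -0.03" --pt "0 0 0" --pt "0 0 0" --pt "0 0 0" --twist '[0,0,0,0,0,0,0,0]'

```text
time: 16.3
tool_pos: [517.1, 2.2, 163.5]
tcp_rot: [3.141, -0.002, 3.108]
contact_force: [-0.6, 0.1, -0.8]
grip_width: 65.1
finger_force: 0.0
```

```bash
python3 - <<'E'
from h import *
o=bot.get_obs(); print(o["time"],o["tool_pos"],o["grip_width"])
cv2.imwrite("pics/side6.png",bot.capture("side"))
a=cv2.imread("pics/side6.png")[120:400,200:540]
cv2.imwrite("pics/j.png",cv2.resize(a,(680,560),interpolation=cv2.INTER_CUBIC))
E
```

```text
16.3 [517.12151952   2.2253437  163.51885291] 65.06307400468944
```

View pics/j.png

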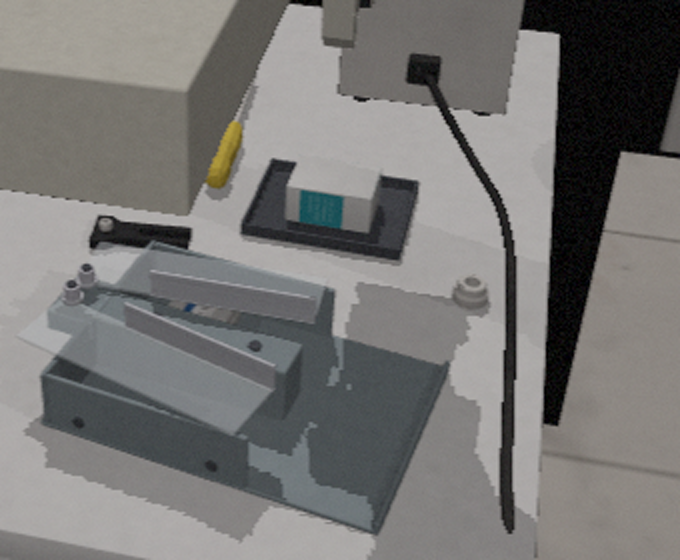

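The carton lies flat in the middle of the tray (about (333,197)), both flaps are shut and the gripper is clear.

```bash
python3 -c "
from plant import bot
print(bot.close_job())"
```

```text
the job is handed in; nothing more can be done
None
```

I raked the carton out under the held-open left flap and laid it flat in the tray, with both flaps shut and the lens box still in its lane; the job was handed in at about 16 s of the 58 s allowed, and no verdict came back.

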